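# Take a blown bottle out of the hinged mould

### The job

The bottle in the blow mould has set: swing both halves of the mould well open by their handles, draw the bottle straight up by its neck until it is clear of the mould, and set it down gently, upright, with its whole foot on the cream kiln shelf and at least a finger's width away from the glasses standing there. Leave the mould open, and do not knock or shift the glasses on the shelf or the tools on the bench.

Things in the scene. Friction and masses are not known exactly. Their poses are not given: they have to be found in the camera images.
- mould: Dark iron hinged blow mould on a 190 x 150 x 18 mm base bolted to the bench; fixed. Origin: on the bottle cavity's vertical axis, at bench level; x points to the hinge pin (85 mm away, its top at 158 mm), handles stick out to -x, z up. The shut halves, 116 mm across, reach 30 to 136 mm above the bench. The bottle's foot stands at 20 mm, in a recess 6 mm deep, 74 mm across.
- mould_hinge (a point): Point on the vertical hinge pin's axis (about which both halves swing), 90 mm above the bench, 85 mm from the cavity axis on the mould's +x side.
- half_left (a joint): Left half of the mould (on the mould's +y side): 0 = shut, grows in rad as its handle swings away from the other one towards +y of the mould (clockwise from above); stop at 0.9. Stiff: it stays where it is left; about 3 to 5 N at the handle moves it.
- half_right (a joint): Right half of the mould (on the mould's -y side): the mirror image of the left, 0 = shut, grows as its handle swings towards -y of the mould (counter-clockwise from above); stop at 0.9; equally stiff.
- grip_left (a point): Middle of the left half's wooden handle: a level round grip 28 mm in diameter, 110 mm long, axis 90 mm above the bench, along the mould's x when shut, turning with the half. It lies 235 mm from the hinge along that axis and 60 mm aside of the parting plane; below it only the bench and low things. Axes: the half's (the mould's axes when shut).
- grip_right (a point): Middle of the right half's wooden handle, the mirror image of the left; the shut grips are 120 mm apart, centre to centre, with nothing between them.
- bottle_mid (a point): Amber glass bottle, yellow lip, 0.25 to 0.42 kg, 185 mm tall; this point is on its axis half-way up, 92.5 mm above its flat 60 mm foot; z is its axis. Body 68 mm diameter to 85 mm above the foot, shoulder to 108 mm, then a straight neck 32 mm in diameter. It starts upright in the mould, the top 69 mm of neck showing; the halves hold its shoulder until both are open by about 0.4 rad.
- shelf: Cream kiln shelf: a square slab 260 x 260 mm in a low steel frame, fixed; its flat top is 32 mm above the bench. Origin: under its middle, at bench level; x and y along its edges.
- tumbler: Green glass tumbler, 72 mm rim diameter, 90 mm tall, standing on the kiln shelf. Origin: centre of its underside.
- bowl: Blue glass bowl, 96 mm rim diameter, 55 mm tall, standing on the kiln shelf. Origin: centre of its underside.
- wash_bottle: White plastic squeeze bottle with cap, 68 mm diameter, 190 mm tall, near the far edge of the bench. Bystander. Origin: centre of its underside.
- tweezers: Steel tweezers, 145 mm long, lying flat on a dark 160 x 70 x 12 mm cork pad in the middle of the bench; under 25 mm above the bench. Bystander. Origin: its underside, near its middle.
- jacks: Steel glassblower's jacks (two-bladed sprung tongs), 250 mm long, 12 mm high, lying flat near the robot. Bystander. Origin: its underside, near its middle.
- paddle: Charred wooden paddle with a round handle, 265 mm long, 18 mm high, lying flat near the robot. Bystander. Origin: its underside, near its middle.
- wood_block: Cherry-wood block (scoop with a handle), 62 mm high, 92 mm across, at the right side of the bench. Bystander. Origin: its underside, near its middle.
Things that resemble listed ones, but are neither listed nor needed, are in the scene too. Several things have the shape of the tumbler; the one meant has the colours described above.

How it is judged:
On the way, in this order (a step that is already met when the one before it is completed fails the run):
1. both halves of the mould are swung open (more than 0.45 rad each) with the bottle still standing in its place on the mould's base (value of joint each of half_left, half_right above 0.45 rad and horizontal distance between bottle_mid and mould below 0.02 m and z of bottle_mid in the frame of mould below 0.125 m), for 0.2 s.
2. the bottle is lifted straight up: 90 mm above its seat while still over it (within 25 mm) (z of bottle_mid in the frame of mould above 0.2025 m and horizontal distance between bottle_mid and mould below 0.025 m), for 0.05 s.
At the end, for the whole second after the job is handed in: Bottle upright (0.08 rad) and still on the kiln shelf, its axis within 102 mm of the shelf's middle along each edge, at least 80 mm from the tumbler's axis and 92 mm from the bowl's (10 mm free space); both mould halves open more than 0.45 rad (x of bottle_mid in the frame of shelf between -0.102 and 0.102 m and y of bottle_mid in the frame of shelf between -0.102 and 0.102 m and z of bottle_mid in the frame of shelf between 0.119 and 0.13 m and angle between bottle_mid's own z axis and vertical below 0.08 rad and horizontal distance between bottle_mid and tumbler above 0.08 m and horizontal distance between bottle_mid and bowl above 0.092 m and linear speed of bottle below 0.02 m/s and value of joint each of half_left, half_right above 0.45 rad); the robot touches nothing.
It fails at once if the bottle is tipped by more than 0.35 rad (angle between bottle_mid's own z axis and vertical above 0.35 rad).
It fails at once if the bottle comes down onto the kiln shelf hard or is dropped (faster than 0.25 m/s within 12 mm of its surface) (horizontal distance between bottle_mid and shelf below 0.15 m and z of bottle_mid in the frame of shelf below 0.1365 m and linear speed of bottle above 0.25 m/s).
It fails at once if the bottle is wrenched against the mould (more than 40 N between them) (contact force between bottle and mould above 40 N).
It fails at once if a glass on the shelf is shifted by more than 15 mm or tipped (distance of any of tumbler, bowl from where it was at the start of the episode above 0.015 m or angle between any of tumbler, bowl's own z axis and vertical above 0.3 rad).
It fails at once if a tool or the squeeze bottle on the bench is shifted by more than 30 mm or the squeeze bottle tipped (distance of any of wash_bottle, tweezers, jacks, paddle, wood_block from where it was at the start of the episode above 0.03 m or angle between wash_bottle's own z axis and vertical above 0.3 rad).
It also fails if it takes over 58 s, if anything falls off the work surface, if the arm or the gripper's body presses on something with over 40 N, if the wrist force passes 120 N, or if a joint passes its speed limit or range.

### The arm

A 7-joint arm with a two-finger parallel gripper is mounted at the origin on the work surface. World frame = base frame: x ahead of the robot, y to its left, z up, the work surface at z = 0. Lengths are in m, angles in rad, forces in N, time in s.
With the tool pointing down it reaches from about 0.425 to 0.925 m from the base axis. Payload 6.8 kg.
Tool frame: the origin (TCP) lies at the very end of the fingers, on their centre line; the grasp point (between the pads) lies 19 mm behind it; z points along the fingers, y is the line along which they close (so a half turn about z gives the same grasp; the last joint's range is limited). The gripper opens to 85 mm and grips with 20 to 120 N. Pads are 22 mm wide; open, the fingers measure 114 mm over their backs; the gripper's body (76 mm by 85 mm) begins 54 mm behind the grasp point. The pads swing forward as they close: fully open they stand 13 mm farther back than shut.
Start: joints at [1.119, 0.477, 0.022, 1.555, -0.011, 1.109, -0.083], TCP at [0.228, -0.636, 0.231] pointing down, gripper open.
Joint ranges: [-2.96, 2.96], [-0.34, 2.1], [-1.41, 1.46], [0.24, 2.44], [-1.37, 4.51], [0.17, 1.92], [-2.96, 2.96]. Speed limits (rad/s): [2.39, 2.39, 3.14, 3.14, 3.14, 3.14, 3.14].

### API

Orientations are given as a rotation vector (axis times angle).
In Python, from bench import get_obs, viewer, r gives the robot as it stands. The module is installed in compiled form; this text tells all that it offers.
- The arm moves only by the tool play_rows, never from a script. Its argument "commands" is a list that holds one entry, the list of rows, each a list of 5 numbers: the gripper's target within -1 to 1 (shut at 1, half-way at 0, fully open at -1), then the shift along the tool's x, y, z scaled (see below), then the turn about the tool's z scaled (see below). A call has 1 to 12 rows; each row is the pose to reach, as a shift and turn from the pose commanded when the call began, along the tool's axes at that moment; what a row does not reach only later rows make up. The controller multiplies each number of a shift by 0.2 m and each number of a turn by pi/2 rad. A row lasts 1/12 s, in which the tool goes at most 41.7 mm and 7.16 degrees, less where a joint would pass 70% of its speed; a pose out of reach is approached as far as the arm can. A call with a number of a shift or a turn outside -1 to 1 is refused whole. A call with a gripper value outside its range is refused whole. The fingers move at their own pace and stop on an object; "grip_force" is the grip in N (left out, the last holds). Time passes only in rows, so rows that repeat a pose let the fingers close. It gives the time, the measured TCP pose, the force, the opening and the grip force at its end, in the units of the state.
- get_obs(): the state, without advancing time (a new reading comes with each control period).
- viewer.grab_frame(name): name is "scene" or "top"; returns a dict with "pixels" (480x640x3 uint8, red, green, blue), "fovy" (degrees; the focal length in pixels is half the picture's height over the tangent of half this angle, whatever the lens; pixels are square), "cx", "cy" (the principal point, pixels), "world_to_cam" (4x4, takes a point from world to camera coordinates). Camera axes: x right, y up, looking along -z (the intrinsics and any distortion apply to the point x, -y, -z); pixel columns grow to the right and rows downward; lengths in m; the calibration is good to about 2 mm. A picture is of the moment at which its call begins. There is no depth.
- r.hand_in(): hands the job in; it is judged then, once.
Trained networks look in a picture, given as the dict that the camera call returned (one of the last four; its "shot" number tells which), for a name from the list of things; names that differ only in an ending like _2 or _b are one class to them, and where a whole thing is asked for, a point or a joint stands for the part that bears it (a point fixed in the world has none). Each returns a list of dicts, best first, with "score" (0 to 1); they miss things now and then, are a little off and sometimes report something else, mostly with a low value. They report only what shows in the picture. A call takes as long as a camera call. They do not tell look-alikes from the thing itself.
- viewer.trace(picture, thing): "pixels" (480x640 bool, what is visible of it) and "rect" ([left, top, right, bottom] in pixels, round what is visible of it).
The state is a dict: "clock": time; "joints": joint angles; "qvel": joint speeds; "tau": joint torques, N m; "tcp_pos": TCP position; "orientation": TCP orientation; "contact_force": force on the tool from outside, world axes, zero at the start; "moment": the same for the moment, N m; "grip_width": finger opening in m; "gripper_force": force on a finger pad.
Only numpy, scipy, OpenCV 4.12 (cv2) and the standard library are available. Lean on these libraries where they do the work, as an engineer would, in place of code of your own. Each camera call takes 0.05 s, during which the arm holds its last target. There are 200 camera calls.

## Working session

There is one attempt and no reset: what is moved stays moved. The work goes in short steps, Python scripts to look and compute and a tool call to move; the robot and the scene stay as the last step left them, time stands still between calls to the robot, and variables do not carry over. Pictures are saved under pics/ and viewed, at most 10 in all, crops included, and the job is handed in when it is done.

Besides the shell and the picture viewer there is one more tool, called after ">>>" as name([rows], argument=value, ...), one row to a line, values as JSON. play_rows: Moves the arm, as the interface text tells. Shifts and turns lie within -1 to 1; 1 stands for 0.2 m of shift or pi/2 rad of turn. Its arguments: {"type":"object","properties":{"commands":{"type":"array","items":{"type":"array","items":{"type":"array","items":{"type":"number","minimum":-1,"maximum":1}}}},"grip_force":{"type":"number"}},"required":["commands"]}

```bash
mkdir -p pics; python3 - <<'E'
from bench import get_obs, viewer, r
import cv2,numpy as np
o=get_obs(); print({k:np.round(v,3) for k,v in o.items()})
for n in ["scene","top"]:
    f=viewer.grab_frame(n); cv2.imwrite(f"pics/{n}0.png",f["pixels"][:,:,::-1]); print(n,[k for k in f],f["fovy"],f["cx"],f["cy"]); print(np.round(f["world_to_cam"],4).tolist()); print({k:v for k,v in f.items() if k not in("pixels","world_to_cam")})
    for t in ["mould","half_left","half_right","bottle_mid","shelf","tumbler","bowl","wash_bottle","tweezers","jacks","paddle","wood_block"]:
        for d in viewer.trace(f,t)[:4]:
            m=d["pixels"]; ys,xs=np.nonzero(m); print(t,round(d["score"],2),d["rect"],round(xs.mean(),1),round(ys.mean(),1),m.sum())
E
```

```text
{'clock': np.float64(0.0), 'joints': array([ 1.119,  0.478,  0.022,  1.556, -0.012,  1.109, -0.083]), 'qvel': array([ 0.   ,  0.   , -0.001, -0.002, -0.001, -0.001,  0.001]), 'tau': array([-1.0000e-03, -5.9645e+01,  1.6080e+00, -2.8121e+01,  1.2000e-02,
        9.0000e-03, -0.0000e+00]), 'tcp_pos': array([ 0.227, -0.635,  0.23 ]), 'orientation': array([-3.094e+00, -5.370e-01,  1.000e-03]), 'contact_force': array([-0.226,  0.324,  0.582]), 'moment': array([0.009, 0.044, 0.037]), 'gripper_force': np.float64(0.0), 'grip_width': np.float64(0.086)}
scene ['pixels', 'fovy', 'cx', 'cy', 'world_to_cam', 'shot'] 53.93566754755393 325.5871765134995 236.66473370119104
[[-0.1792, 0.9836, 0.0193, 0.1631], [-0.5515, -0.1167, 0.826, 0.2331], [0.8147, 0.1374, 0.5634, -1.5346], [0.0, 0.0, 0.0, 1.0]]
{'fovy': 53.93566754755393, 'cx': 325.5871765134995, 'cy': 236.66473370119104, 'shot': 1}
mould 0.8 [414.9, 203.6, 503.4, 339.9] 458.3 281.6 7746
mould 0.67 [456.4, 209.2, 482.4, 254.9] 469.8 230.6 682
mould 0.51 [224.2, 211.0, 264.5, 242.2] 246.3 227.8 1115
mould 0.32 [103.7, 238.0, 162.6, 305.4] 135.1 2
[... 1775 characters left out ...]
bler 0.81 [357.6, 120.1, 387.9, 151.1] 371.2 133.8 864
tumbler 0.62 [334.0, 174.8, 362.9, 209.6] 347.7 191.6 827
tumbler 0.62 [365.3, 306.3, 401.2, 335.3] 382.7 322.5 800
bowl 0.87 [381.6, 230.7, 420.2, 272.2] 400.9 252.8 1347
wash_bottle 0.81 [275.3, 131.2, 310.8, 170.7] 291.7 151.0 1003
tweezers 0.6 [287.0, 245.6, 302.8, 310.1] 291.9 276.7 404
jacks 0.69 [165.6, 287.3, 191.2, 396.4] 176.8 339.5 1182
jacks 0.57 [287.9, 244.7, 301.4, 307.6] 292.0 276.3 343
paddle 0.57 [404.1, 292.6, 450.1, 409.6] 426.1 365.0 2824
paddle 0.26 [181.1, 187.1, 225.4, 324.4] 207.6 248.1 2465
wood_block 0.88 [462.1, 143.5, 506.0, 223.3] 483.7 193.5 1707
wood_block 0.68 [275.4, 129.5, 308.5, 170.8] 291.6 150.6 1008
```

View pics/top0.png

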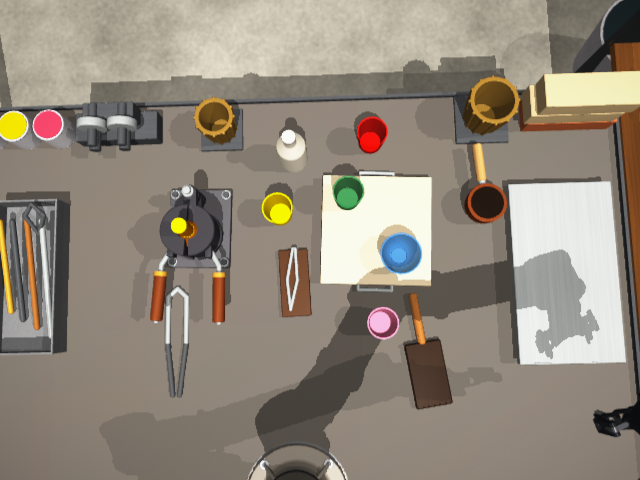

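View pics/scene0.png

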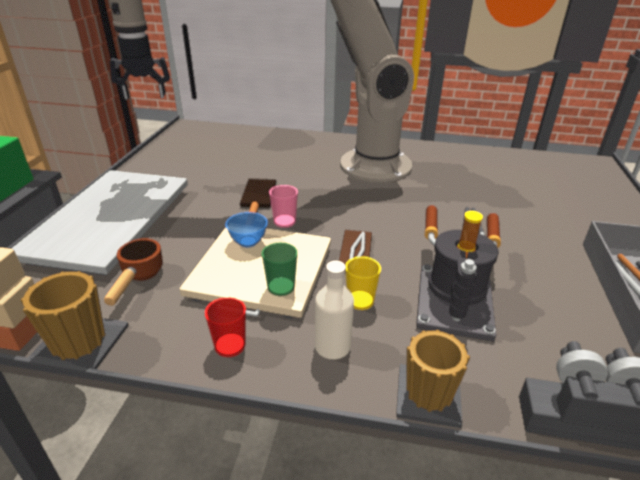

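The top view shows the mould at (188,230), with the hinge pin at (187,190) and handles at (158,297) and (218,297). The shelf is at (377,229), with the green tumbler at (348,192) and the blue bowl at (400,253). The jacks lie just under and between the handles, around (177,340).

```bash
cat > h.py <<'E'
from bench import get_obs, viewer, r
import cv2,numpy as np
def ray(f,u,v):
    F=240/np.tan(np.radians(f["fovy"]/2)); T=np.array(f["world_to_cam"])
    d=T[:3,:3].T@np.array([(u-f["cx"])/F,-(v-f["cy"])/F,-1]); return -T[:3,:3].T@T[:3,3],d
def atz(f,u,v,z):
    c,d=ray(f,u,v); return np.round(c+d*(z-c[2])/d[2],4)
def proj(f,p):
    F=240/np.tan(np.radians(f["fovy"]/2)); T=np.array(f["world_to_cam"]); q=T[:3,:3]@p+T[:3,3]
    return np.round([f["cx"]+F*q[0]/-q[2],f["cy"]-F*q[1]/-q[2]],1)
E
python3 - <<'E'
from h import *
fs={n:viewer.grab_frame(n) for n in("scene","top")}
def blobs(f,lo,hi,amin=40):
    h=cv2.cvtColor(f["pixels"],cv2.COLOR_RGB2HSV); m=cv2.inRange(h,lo,hi)
    n,l,s,c=cv2.connectedComponentsWithStats(m); 
    return [(s[i][:4].tolist(),int(s[i][4]),c[i].round(1).tolist(),[np.round(x,1).tolist() for x in cv2.minAreaRect(np.argwhere(l==i)[:,::-1].astype(np.float32))[:2]]) for i in range(1,n) if s[i][4]>amin]
for n,f in fs.items():
    print(n,"base",proj(f,np.zeros(3)),"tcp",proj(f,get_obs()["tcp_pos"]))
    print(" handles",blobs(f,(3,150,60),(10,255,190)))
    print(" yellow",blobs(f,(25,200,150),(32,255,255)))
    print(" cream",[b for b in blobs(f,(18,25,150),(32,110,255)) if b[1]>1500])
    for p in ([(485,225)] if n=="x" else []): pass
t=fs["top"]
print("hinge",atz(t,187.5,190,.158),"HL",atz(t,158.5,298,.095),"HR",atz(t,218.5,298,.095))
print("lip",atz(t,179,226,.205))
for c in [(321.5,175),(431.5,176.5),(432,284.5),(321,283)]: print("shelf",atz(t,*c,.032))
print("tumb rim/base",atz(t,348,190,.122),atz(t,347.7,194,.032),"bowl",atz(t,401,252.5,.087),atz(t,399,255,.035))
print("jacks",atz(t,177,291,.01),atz(t,177,396,.01),"wash",atz(t,289,138,.19),"paddle",atz(t,426,365,.01),"yelT",atz(t,277.5,206,.09),"pink",atz(t,383,322,.09))
for p in [(.85,.26,0),(0.6,.2,.0)]: print(proj(t,np.array(p)))
E
```

```text
scene base [375.7 165. ] tcp [145.7 102. ]
 handles [([70, 0, 10, 19], 68, [75.0, 8.5], [[74.7, 8.7], [18.7, 5.7]]), ([81, 0, 18, 44], 178, [89.7, 21.0], [[89.9, 21.2], [45.8, 6.5]]), ([92, 0, 8, 17], 44, [95.7, 8.0], [[95.7, 8.3], [16.5, 4.1]]), ([486, 0, 16, 24], 42, [491.3, 11.4], [[492.1, 12.5], [27.5, 4.0]]), ([616, 9, 18, 6], 57, [624.8, 11.3], [[624.5, 11.5], [5.0, 17.0]]), ([77, 18, 12, 30], 112, [82.3, 32.0], [[82.5, 32.4], [29.6, 5.1]]), ([503, 23, 28, 4], 41, [516.2, 24.9], [[516.5, 24.5], [3.0, 27.0]]), ([102, 38, 7, 22], 43, [105.3, 49.0], [[105.3, 48.4], [21.8, 3.1]]), ([93, 44, 16, 43], 149, [99.8, 64.6], [[99.6, 64.7], [43.4, 6.0]]), ([84, 50, 27, 85], 272, [96.5, 91.0], [[96.8, 92.2], [87.1, 6.1]]), ([601, 52, 20, 7], 42, [611.1, 55.4], [[610.8, 55.2], [19.1, 4.4]]), ([596, 73, 18, 5], 43, [603.6, 74.9], [[604.5, 75.0], [17.0, 4.0]]), ([104, 87, 20, 70], 225, [113.7, 120.7], [[113.8, 121.3], [70.4, 5.9]]), ([108, 141, 8, 22], 51, [111.9, 151.8], [[112.0, 151.1], [21.4, 4.4]]), ([426, 206, 11, 21], 192, [431.3, 216.2], [[431.0, 216.0], [20.0, 10.0]]), ([488, 214, 11, 
[... 1276 characters left out ...]
17], 46446, [280.4, 43.7], [[319.5, 58.0], [116.0, 639.0]]), ([320, 224, 111, 62], 1680, [381.9, 261.6], [[375.0, 254.5], [61.0, 110.0]])]
hinge [0.692  0.2154 0.158 ] HL [0.4596 0.2962 0.095 ] HR [0.4562 0.1604 0.095 ]
lip [0.6057 0.2216 0.205 ]
shelf [ 0.746  -0.0777  0.032 ]
shelf [ 0.7343 -0.3406  0.032 ]
shelf [ 0.4767 -0.3293  0.032 ]
shelf [ 0.4869 -0.0699  0.032 ]
tumb rim/base [ 0.6888 -0.137   0.122 ] [ 0.6977 -0.1392  0.032 ] bowl [ 0.5486 -0.2535  0.087 ] [ 0.5477 -0.255   0.035 ]
jacks [0.4776 0.2768 0.01  ] [0.2314 0.2758 0.01  ] wash [ 0.7922 -0.0116  0.19  ] paddle [ 0.2902 -0.3101  0.01  ] yelT [0.663  0.0244 0.09  ] pink [ 0.394  -0.2067  0.09  ]
[185.3 141.2]
[209.5 240. ]
```

>>> play_rows([
  [[1,0.96,-0.453,-0.3,0.219],[1,0.96,-0.453,-0.3,0.219],[1,0.96,-0.453,-0.3,0.219],[1,0.96,-0.453,-0.3,0.219],[1,0.96,-0.453,-0.3,0.219],[1,0.96,-0.453,-0.3,0.219],[1,0.96,-0.453,-0.3,0.219],[1,0.96,-0.453,-0.3,0.219]],
], grip_force=30)

```text
clock: 2.07
tcp_pos: [0.3782, -0.4853, 0.2916]
orientation: [3.141, 0.002, 0.0]
contact_force: [-0.6, -2.0, -0.1]
grip_width: 0.0001
gripper_force: 0.0
```

```bash
python3 - <<'E'
from h import *
s=viewer.grab_frame("scene"); t=viewer.grab_frame("top")
def tri(ps,pt):
    A=np.zeros((3,3));b=np.zeros(3)
    for f,p in((s,ps),(t,pt)):
        c,d=ray(f,*p); d/=np.linalg.norm(d); M=np.eye(3)-np.outer(d,d); A+=M;b+=M@c
    x=np.linalg.solve(A,b); return np.round(x,4),proj(s,x)-ps,proj(t,x)-pt
print(tri((473,216),(178.4,225.3)),tri((431.3,216.2),(218.5,299)),tri((492.8,224.3),(157.8,298.1)))
E
```

```text
(array([0.6076, 0.2243, 0.2026]), array([-0.4,  0. ]), array([-0.4,  0. ])) (array([0.4539, 0.1608, 0.1005]), array([-0.7,  0. ]), array([-0.7,  0. ])) (array([0.4594, 0.2976, 0.1002]), array([-0.6,  0.1]), array([-0.6,  0. ]))
```

>>> play_rows([
  [[1,0.8,-1,0,0],[1,0.8,-1,0,0],[1,0.8,-1,0,0],[1,0.8,-1,0,0],[1,0.8,-1,0,0],[1,0.8,-1,0,0]],
])

```text
clock: 2.67
tcp_pos: [0.5336, -0.291, 0.2908]
orientation: [3.141, -0.007, -0.002]
contact_force: [1.4, -0.1, 0.1]
grip_width: -0.0001
gripper_force: 0.0
```

>>> play_rows([
  [[1,0,-1,0,0],[1,0,-1,0,0],[1,0,-1,0,0],[1,0,-1,0,0],[1,0,-1,0,0]],
])

```text
clock: 3.08
tcp_pos: [0.5333, -0.0891, 0.2908]
orientation: [-3.141, 0.003, 0.001]
contact_force: [0.6, -0.4, -0.4]
grip_width: 0.0001
gripper_force: 0.0
```

>>> play_rows([
  [[1,-0.2,-1,0,0],[1,-0.2,-1,0,0],[1,-0.2,-1,0,0],[1,-0.2,-1,0,0],[1,-0.2,-1,0,0],[1,-0.2,-1,0,0]],
])

```text
clock: 3.58
tcp_pos: [0.4924, 0.1164, 0.2913]
orientation: [-3.138, -0.012, 0.001]
contact_force: [0.6, 0.8, 0.1]
grip_width: -0.0001
gripper_force: 0.0
```

>>> play_rows([
  [[1,-0.2,-0.56,0,0],[1,-0.2,-0.56,0,0],[1,-0.2,-0.56,0,0],[1,-0.2,-0.56,0,0],[1,-0.2,-0.56,0,0],[1,-0.2,-0.56,0,0]],
])

```text
clock: 4.08
tcp_pos: [0.455, 0.2196, 0.2908]
orientation: [3.14, -0.005, -0.001]
contact_force: [1.2, 0.2, 0.7]
grip_width: -0.0004
gripper_force: 0.0
```

>>> play_rows([
  [[1,0,-0.04,1,0],[1,0,-0.04,1,0],[1,0,-0.04,1,0],[1,0,-0.04,1,0],[1,0,-0.04,1,0],[1,0,-0.04,1,0]],
])

```text
clock: 4.58
tcp_pos: [0.4512, 0.2247, 0.0852]
orientation: [3.135, -0.006, -0.016]
contact_force: [-0.7, 0.0, 0.1]
grip_width: -0.0001
gripper_force: 0.0
```

>>> play_rows([
  [[1,0,0,0.15,0],[1,0,0,0.15,0],[1,0,0,0.15,0]],
])

```text
clock: 4.83
tcp_pos: [0.4547, 0.2282, 0.0619]
orientation: [3.14, -0.004, -0.001]
contact_force: [-0.2, 0.5, 0.4]
grip_width: -0.0001
gripper_force: 0.0
```

```bash
python3 - <<'E'
from h import *
# arc of the finger centre: handle axis minus (14+15)mm normal inward
H=np.array([.691,.217]); yaw=-.055
for s in(1,-1):
  for th in(0,.2,.4,.6,.75):
    a=.25+th; g=np.array([-np.cos(a),s*np.sin(a)])*.2425
    n=np.array([np.sin(th)*-1*-1, -s*np.cos(th)]) # toward parting plane
    n=np.array([np.sin(th),-s*np.cos(th)])
    p=g+n*.029
    R=np.array([[np.cos(yaw),-np.sin(yaw)],[np.sin(yaw),np.cos(yaw)]])
    print(s,th,(H+R@p).round(3),"handle",(H+R@g).round(3))
E
```

```text
1 0 [0.458 0.261] handle [0.46 0.29]
1 0.2 [0.483 0.306] handle [0.479 0.334]
1 0.4 [0.516 0.347] handle [0.506 0.374]
1 0.6 [0.556 0.383] handle [0.541 0.408]
1 0.75 [0.59  0.406] handle [0.571 0.428]
-1 0 [0.455 0.199] handle [0.453 0.17 ]
-1 0.2 [0.474 0.152] handle [0.467 0.124]
-1 0.4 [0.503 0.107] handle [0.49  0.081]
-1 0.6 [0.539 0.067] handle [0.521 0.044]
-1 0.75 [0.57  0.041] handle [0.549 0.02 ]
```

>>> play_rows([
  [[1,0.01,-0.1,0,0],[1,0.03,-0.19,0,0.02],[1,0.07,-0.28,0,0.06],[1,0.14,-0.39,0,0.127],[1,0.22,-0.495,0,0.19],[1,0.305,-0.595,0,0.255],[1,0.405,-0.69,0,0.32],[1,0.505,-0.775,0,0.382],[1,0.59,-0.835,0,0.43],[1,0.675,-0.89,0,0.477],[1,0.675,-0.89,0,0.477]],
])

```text
clock: 5.75
tcp_pos: [0.5924, 0.4101, 0.0648]
orientation: [-2.918, 1.152, -0.005]
contact_force: [0.1, -0.3, 0.5]
grip_width: -0.0001
gripper_force: 0.0
```

```bash
python3 - <<'E'
from h import *
t=viewer.grab_frame("top"); cv2.imwrite("pics/t1.png",cv2.resize(t["pixels"][120:420,90:450,::-1],None,fx=2,fy=2))
E
```

```text
(no output)
```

View pics/t1.png

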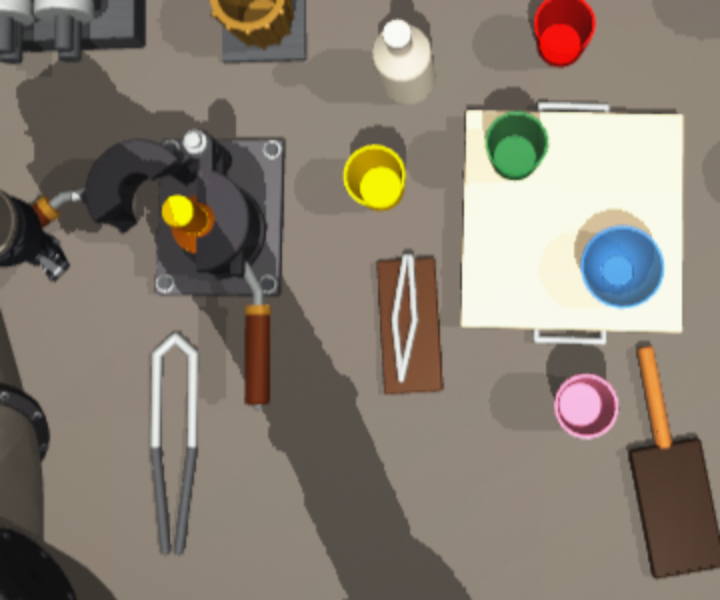

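The left half is well open, with its handle at crop (45,212). The bottle is still upright at (178,212) and nothing else has moved. Next is the right half.

>>> play_rows([
  [[1,0.1,0.95,0,-0.479],[1,0.1,0.95,0,-0.479],[1,0.1,0.95,0,-0.479],[1,0.1,0.95,0,-0.479],[1,0.1,0.95,0,-0.479],[1,0.1,0.95,0,-0.479],[1,0.1,0.95,0,-0.479],[1,0.1,0.95,0,-0.479]],
])

```text
clock: 6.47
tcp_pos: [0.475, 0.2552, 0.0632]
orientation: [-3.139, -0.0, -0.004]
contact_force: [0.6, 0.1, -0.1]
grip_width: -0.0002
gripper_force: 0.0
```

>>> play_rows([
  [[1,-0.1,0.12,0,0],[1,-0.1,0.22,0,0],[1,-0.08,0.32,0,-0.03],[1,-0.04,0.42,0,-0.08],[1,0,0.515,0,-0.127],[1,0.07,0.63,0,-0.19],[1,0.14,0.74,0,-0.255],[1,0.23,0.845,0,-0.32],[1,0.32,0.94,0,-0.382],[1,0.32,0.94,0,-0.382]],
])

```text
clock: 7.3
tcp_pos: [0.5431, 0.063, 0.0621]
orientation: [3.0, 0.926, 0.005]
contact_force: [1.6, -0.6, -0.5]
grip_width: -0.0001
gripper_force: 0.0
```

>>> play_rows([
  [[1,0.02,0.09,0,-0.04],[1,0.04,0.17,0,-0.08],[1,0.04,0.17,0,-0.08]],
])

```text
clock: 7.55
tcp_pos: [0.5676, 0.0428, 0.0621]
orientation: [2.936, 1.114, 0.005]
contact_force: [0.6, -0.5, 0.5]
grip_width: 0.0001
gripper_force: 0.0
```

```bash
python3 - <<'E'
from h import *
t=viewer.grab_frame("top"); cv2.imwrite("pics/t2.png",cv2.resize(t["pixels"][120:420,90:450,::-1],None,fx=2,fy=2))
E
```

```text
(no output)
```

View pics/t2.png

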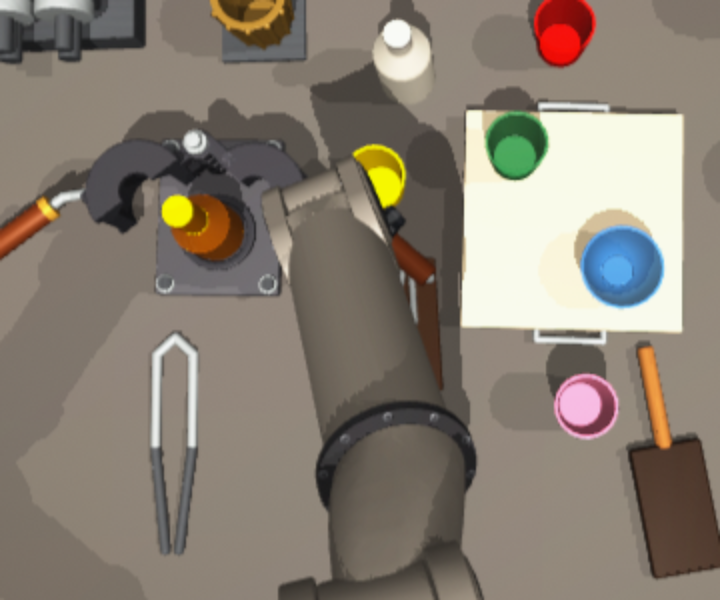

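Both halves are now open by about 0.75 rad, and the bottle still stands in its seat, with its lip at crop (178,212).

>>> play_rows([
  [[1,0,-0.15,0,0],[1,0,-0.25,0,0],[1,0,-0.25,-0.3,0],[0,0,-0.25,-1,0.2],[-1,0,-0.25,-1,0.462],[-1,0,-0.25,-1,0.462],[-1,0,-0.25,-1,0.462],[-1,0,-0.25,-1,0.462],[-1,0,-0.25,-1,0.462],[-1,0,-0.25,-1,0.462]],
])

```text
clock: 8.43
tcp_pos: [0.5308, 0.0825, 0.2623]
orientation: [-3.141, 0.004, -0.003]
contact_force: [-0.6, 0.4, -1.2]
grip_width: 0.0833
gripper_force: 0.0
```

```bash
python3 - <<'E'
from h import *
s=viewer.grab_frame("scene"); t=viewer.grab_frame("top")
def lip(f,x0,x1,y0,y1):
    h=cv2.cvtColor(f["pixels"],cv2.COLOR_RGB2HSV); m=cv2.inRange(h,(25,180,140),(32,255,255)); k=np.zeros_like(m);k[y0:y1,x0:x1]=1
    p=np.argwhere(m*k>0)[:,::-1]; return p.min(0),p.max(0),p.mean(0)
a=lip(s,440,510,190,260); b=lip(t,150,220,200,260); print(a,b)
A=np.zeros((3,3));v=np.zeros(3)
for f,p in((s,a[2]),(t,b[2])):
    c,d=ray(f,*p); d/=np.linalg.norm(d); M=np.eye(3)-np.outer(d,d); A+=M;v+=M@c
print(np.linalg.solve(A,v),atz(t,*b[2],.202)); print(get_obs()["tcp_pos"])
E
```

```text
Traceback (most recent call last):
ValueError: zero-size array to reduction operation minimum which has no identity
```

>>> play_rows([
  [[-1,0.38,-0.705,0,0],[-1,0.38,-0.705,0,0],[-1,0.38,-0.705,0,0],[-1,0.38,-0.705,0,0],[-1,0.38,-0.705,0,0],[-1,0.38,-0.705,0,0],[-1,0.38,-0.705,0,0]],
])

```text
clock: 9.12
tcp_pos: [0.6064, 0.2219, 0.2603]
orientation: [3.14, 0.006, -0.003]
contact_force: [-0.6, -1.3, 0.2]
grip_width: 0.0854
gripper_force: 0.0
```

```bash
python3 - <<'E'
from h import *
print(get_obs()["tcp_pos"])
s=viewer.grab_frame("scene"); cv2.imwrite("pics/s3.png",cv2.resize(s["pixels"][100:340,370:590,::-1],None,fx=2.5,fy=2.5)); print(proj(s,np.array([.607,.223,.205])),proj(s,get_obs()["tcp_pos"]))
E
```

```text
[0.60641368 0.22188315 0.26027346]
[472.1 214.7] [476.8 188.6]
```

View pics/s3.png

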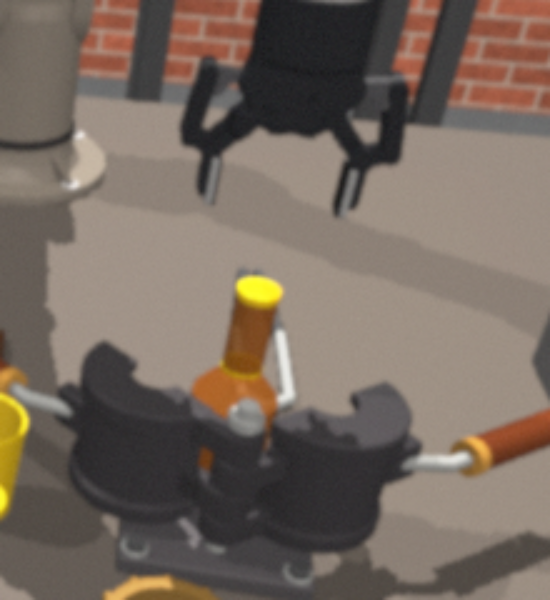

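The open fingers hang centred over the bottle, with the lip at crop (258,291). I'll descend and grip.

>>> play_rows([
  [[-1,0.007,-0.01,0.15,0],[-1,0.007,-0.01,0.3,0],[-1,0.007,-0.01,0.45,0],[-1,0.007,-0.01,0.56,0],[-1,0.007,-0.01,0.56,0],[-1,0.007,-0.01,0.56,0]],
])

```text
clock: 9.67
tcp_pos: [0.6078, 0.2225, 0.1489]
orientation: [3.14, 0.002, -0.003]
contact_force: [-0.7, -0.5, 0.9]
grip_width: 0.0853
gripper_force: 0.0
```

>>> play_rows([
  [[0.1,0,0,0,0],[0.2,0,0,0,0],[0.2,0,0,0,0],[1,0,0,0,0],[1,0,0,0,0],[1,0,0,0,0],[1,0,0,0,0],[1,0,0,0,0]],
], grip_force=40)

```text
clock: 10.33
tcp_pos: [0.6091, 0.2248, 0.1506]
orientation: [-3.141, -0.005, -0.003]
contact_force: [-0.3, 0.3, 5.3]
grip_width: 0.0303
gripper_force: 40.0
```

>>> play_rows([
  [[1,0,0,-0.03,0],[1,0,0,-0.08,0],[1,0,0,-0.16,0],[1,0,0,-0.25,0],[1,0,0,-0.35,0],[1,0,0,-0.45,0],[1,0,0,-0.55,0],[1,0,0,-0.65,0],[1,0,0,-0.75,0],[1,0,0,-0.85,0],[1,0,0,-0.92,0],[1,0,0,-0.95,0]],
])

```text
clock: 11.33
tcp_pos: [0.6089, 0.2243, 0.342]
orientation: [-3.141, -0.004, -0.004]
contact_force: [0.2, -0.4, -3.6]
grip_width: 0.03
gripper_force: 40.0
```

```bash
python3 - <<'E'
from h import *
s=viewer.grab_frame("scene"); cv2.imwrite("pics/s4.png",s["pixels"][:,:,::-1])
o=get_obs(); print(o["tcp_pos"],o["contact_force"],o["grip_width"],proj(s,o["tcp_pos"]))
E
```

```text
[0.60895166 0.22438908 0.3420114 ] [-0.07932179  0.11380578 -2.18589448] 0.02991299769920011 [488.4 147.8]
```

View pics/s4.png

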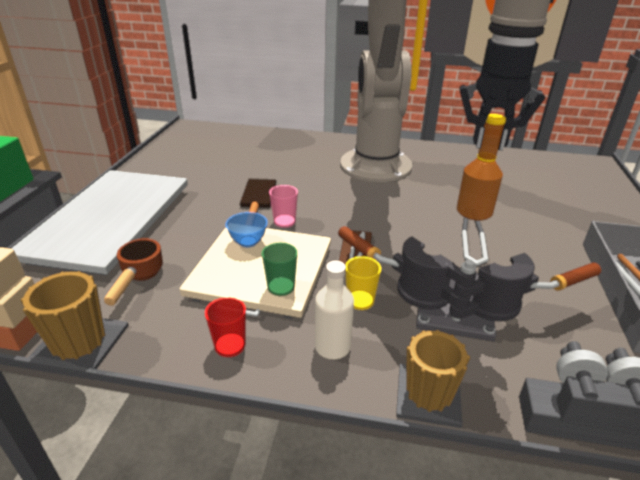

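The bottle is lifted clear and hangs upright, with its lip at (496,119) and foot at (478,215). Both halves are still open. I'll carry it over to the shelf.

>>> play_rows([
  [[1,-0.01,0.04,0,0],[1,-0.02,0.11,0,0],[1,-0.035,0.2,0,0],[1,-0.055,0.3,0,0],[1,-0.075,0.4,0,0],[1,-0.095,0.5,0,0],[1,-0.115,0.6,0,0],[1,-0.13,0.7,0,0],[1,-0.145,0.78,0,0],[1,-0.155,0.84,0,0],[1,-0.16,0.87,0,0],[1,-0.16,0.875,0,0]],
])

```text
clock: 12.38
tcp_pos: [0.5764, 0.0469, 0.3387]
orientation: [3.141, 0.0, -0.002]
contact_force: [-0.7, 0.4, -4.0]
grip_width: 0.0299
gripper_force: 40.1
```

>>> play_rows([
  [[1,-0.01,0.04,0,0],[1,-0.02,0.11,0,0],[1,-0.035,0.2,0,0],[1,-0.055,0.3,0,0],[1,-0.075,0.4,0,0],[1,-0.095,0.5,0,0],[1,-0.115,0.6,0,0],[1,-0.13,0.7,0,0],[1,-0.145,0.78,0,0],[1,-0.155,0.84,0,0],[1,-0.16,0.87,0,0],[1,-0.16,0.875,0,0]],
])

```text
clock: 13.38
tcp_pos: [0.5453, -0.1267, 0.3392]
orientation: [3.141, 0.003, -0.0]
contact_force: [-0.6, 0.4, -2.9]
grip_width: 0.0302
gripper_force: 40.1
```

>>> play_rows([
  [[1,0,0,0.04,0],[1,0,0,0.12,0],[1,0,0,0.22,0],[1,0,0,0.32,0],[1,0,0,0.42,0],[1,0,0,0.52,0],[1,0,0,0.62,0],[1,0,0,0.7,0],[1,0,0,0.76,0],[1,0,0,0.79,0],[1,0,0,0.8,0],[1,0,0,0.8,0]],
])

```text
clock: 14.38
tcp_pos: [0.5456, -0.125, 0.1789]
orientation: [-3.141, -0.007, 0.001]
contact_force: [-0.8, -0.0, -3.8]
grip_width: 0.0301
gripper_force: 40.1
```

```bash
python3 - <<'E'
from h import *
s=viewer.grab_frame("scene"); t=viewer.grab_frame("top"); cv2.imwrite("pics/s5.png",np.hstack([cv2.resize(f["pixels"][y:y+200,x:x+200,::-1],(400,400)) for f,x,y in((s,170,140),(t,290,110))]))
o=get_obs(); print(o["tcp_pos"],o["contact_force"],o["grip_width"])
E
```

```text
[ 0.54617413 -0.12558466  0.18005838] [-0.70149768  0.55463797 -3.16753124] 0.030254126645933178
```

View pics/s5.png

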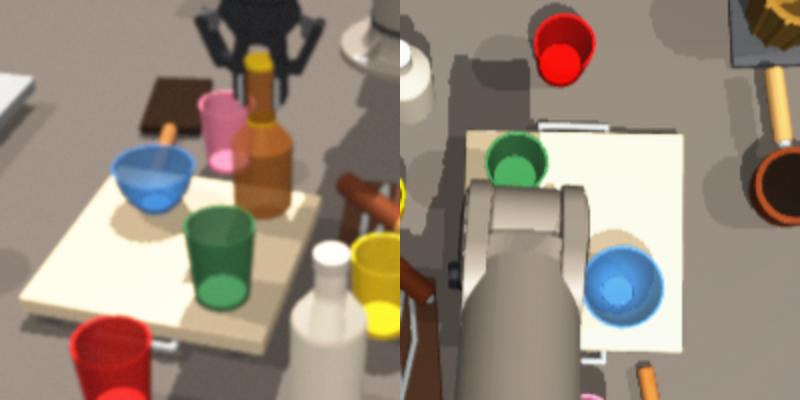

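The bottle hovers just above the free corner nearest the robot, well clear of both glasses.

>>> play_rows([
  [[1,0,0,0.01,0],[1,0,0,0.02,0],[1,0,0,0.03,0],[1,0,0,0.04,0],[1,0,0,0.05,0],[1,0,0,0.058,0],[1,0,0,0.066,0],[1,0,0,0.072,0],[1,0,0,0.076,0],[1,0,0,0.08,0],[1,0,0,0.08,0],[1,0,0,0.08,0]],
])

```text
clock: 15.48
tcp_pos: [0.5455, -0.126, 0.1633]
orientation: [3.142, 0.004, 0.0]
contact_force: [0.0, -0.0, -3.7]
grip_width: 0.03
gripper_force: 40.1
```

>>> play_rows([
  [[1,0,0,0.005,0],[1,0,0,0.01,0],[1,0,0,0.01,0],[1,0,0,0.01,0]],
])

```text
clock: 15.82
tcp_pos: [0.5461, -0.126, 0.1625]
orientation: [3.141, 0.004, 0.002]
contact_force: [-2.1, 0.7, 4.7]
grip_width: 0.0306
gripper_force: 41.0
```

>>> play_rows([
  [[0.2,0,0,0,0],[0,0,0,0,0],[-0.5,0,0,0,0],[-1,0,0,0,0],[-1,0,0,0,0],[-1,0,0,0,0],[-1,0,0,0,0],[-1,0,0,0,0]],
])

```text
clock: 16.48
tcp_pos: [0.5455, -0.126, 0.1613]
orientation: [3.142, 0.005, -0.0]
contact_force: [0.6, -0.6, -0.5]
grip_width: 0.0856
gripper_force: 0.0
```

>>> play_rows([
  [[-1,0,0,-0.1,0],[-1,0,0,-0.2,0],[-1,0,0,-0.35,0],[-1,0,0,-0.5,0],[-1,0,0,-0.65,0],[-1,0,0,-0.8,0],[-1,0,0,-0.9,0],[-1,0,0,-0.9,0]],
])

```text
clock: 17.15
tcp_pos: [0.5476, -0.1263, 0.3465]
orientation: [3.14, 0.004, 0.013]
contact_force: [-0.9, 0.3, 0.3]
grip_width: 0.0853
gripper_force: 0.0
```

```bash
python3 - <<'E'
from h import *
s=viewer.grab_frame("scene"); cv2.imwrite("pics/s6.png",s["pixels"][:,:,::-1]); o=get_obs(); print(o["tcp_pos"],o["contact_force"],o["grip_width"])
for z in(.032,.217): print(proj(s,np.array([.546,-.126,z])))
E
```

```text
[ 0.54668858 -0.12614909  0.34390535] [-0.38373108 -0.08510145 -0.31880283] 0.08543915036939834
[300.5 248.3]
[299.5 176.4]
```

View pics/s6.png

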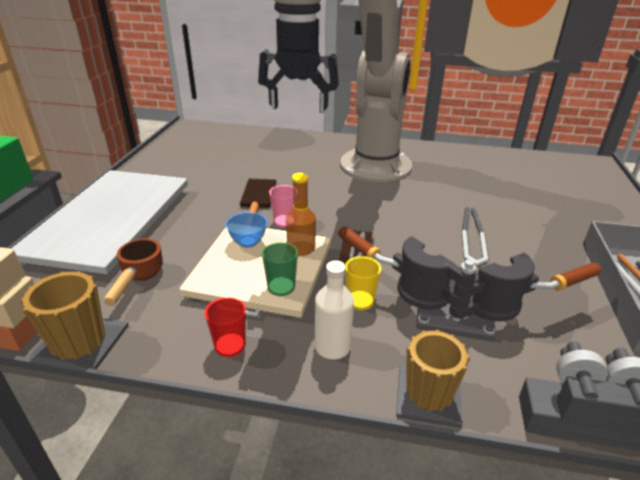

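The bottle stands upright on the shelf, with its lip at (300,178) and foot around (301,248), as predicted. The mould is open and the gripper is clear, so I'll hand in.

```bash
python3 -c "
from bench import r
print(r.hand_in())"
```

```text
the job is handed in; nothing more can be done
None
```

The bottle stands upright on the kiln shelf, about 130 mm or more (centre to centre) from both glasses; both mould halves are open by about 0.75 rad, nothing else visibly moved, and the job is handed in (no verdict was returned).

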